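# Sort the printing things into their trays

## Task

Tidy the art table by sorting the loose things into the three trays: lay the two paint tubes flat, side by side, in the blue tray, stand the hand stamp and the ink bottle upright in the yellow tray, and lay the white eraser flat in the red tray. Everything must rest on the floor of its tray, inside the rim and not on top of anything else; never tip the ink bottle over, and leave the cream tape roll and the blue tin where they are.

Things in the scene. Friction and masses are not known exactly. Their poses are not given: they have to be found in the camera images.
- blue_tray: Blue shallow open plastic tray, fixed to the table: 140 mm along its x, 144 mm along its y, rim 17 mm high (20 with the rolled edge), walls 4 mm, floor 7 mm thick, so the inside is 132 x 136 mm and its floor is 7 mm above the table. Origin: centre of its underside; x and y run along its sides, z up. Takes both paint tubes.
- yellow_tray: Yellow shallow open plastic tray, fixed to the table: 140 mm along its x, 144 mm along its y, rim 17 mm high (20 with the rolled edge), walls 4 mm, floor 7 mm thick, so the inside is 132 x 136 mm and its floor is 7 mm above the table. Origin: centre of its underside; x and y run along its sides, z up. Takes the hand stamp and the ink bottle.
- red_tray: Red shallow open plastic tray, fixed to the table: 140 mm along its x, 144 mm along its y, rim 17 mm high (20 with the rolled edge), walls 4 mm, floor 7 mm thick, so the inside is 132 x 136 mm and its floor is 7 mm above the table. Origin: centre of its underside; x and y run along its sides, z up. Takes the eraser.
- ochre_tube: White paint tube with an ochre colour patch. Lies flat on the table; collapsible-tube shape taken as rigid, width up to 35 mm along its x, 28 mm high, 104 mm long along its y (black cap towards -y, flat crimp towards +y). Origin: under its middle, at table height; z up. 0.05 kg; grasp across x at the middle, it may be held firmly.
- green_tube: White paint tube with a green colour patch. Lies flat on the table; collapsible-tube shape taken as rigid, width up to 35 mm along its x, 28 mm high, 108 mm long along its y (black cap towards -y, flat crimp towards +y). Origin: under its middle, at table height; z up. 0.05 kg; grasp across x at the middle, it may be held firmly.
- stamp: Wooden hand stamp standing on its rubber face: block 30 (x) x 42 (y) x 18 mm high, with a turned wooden knob about 22 mm in diameter above it from 18 to 60 mm height. Origin: centre of the underside; z up. 0.05 kg; grasp the knob.
- ink: Round dark ink bottle with a white cap, standing: body 43 mm in diameter up to 66 mm height, cap 30 mm in diameter from 67 to 92 mm; closed and taken as rigid. The tallest of the things to sort: mind it when reaching low beside it. The fixed wooden drawer chest behind the middle of the work is 223 mm high: carry things higher than that, or round its front. Origin: centre of the underside; z up. 0.1 kg.
- rubber: White eraser lying flat, 22 mm (x) x 58 mm (y) x 12 mm high. Origin: centre of the underside; z up. 0.02 kg; grasp across x. (The thin green mat and the paper prints at the left are for show only: nothing rests on them, all things stand at table height.)
- cream_tape: Bystander: roll of cream masking tape lying flat (loose), 96 mm in diameter, 24 mm high, at the far left of the table. Origin: centre of the underside.
- blue_tin: Bystander: round blue tin with its lid on (loose), 62 mm in diameter, 28 mm high, at the far edge of the table right of the drawer chest. Origin: centre of the underside.
Things that resemble listed ones, but are neither listed nor needed, are in the scene too. What is shaped like the ochre_tube but purple is not meant. What is shaped like the green_tube but orange or purple is not meant.

How it is judged:
By the outcome, as a careful person would: the job done as asked, in the order asked, and still so for the second after the job is handed in, with the robot touching nothing.
It also fails if it takes over 141 s, if anything falls off the work surface, if the arm or the gripper's body presses on something with over 40 N, if the wrist force passes 120 N, or if a joint passes its speed limit or range.

## Robot

A 7-joint arm with a two-finger parallel gripper is mounted at the origin on the work surface; the furniture and walls round the work are solid. World frame = base frame: x ahead of the robot, y to its left, z up, the work surface at z = 0. Lengths are in m, angles in rad, forces in N, time in s.
With the tool pointing down it reaches from about 0.425 to 0.975 m from the base axis. Payload 16.7 kg.
Tool frame: the origin (TCP) lies at the very end of the fingers, on their centre line; the grasp point (between the pads) lies 19 mm behind it; z points along the fingers, y is the line along which they close (so a half turn about z gives the same grasp; the last joint's range is limited). The gripper opens to 85 mm and grips with 20 to 120 N. Pads are 22 mm wide; open, the fingers measure 114 mm over their backs; the gripper's body (76 mm by 85 mm) begins 54 mm behind the grasp point. The pads swing forward as they close: fully open they stand 13 mm farther back than shut.
Start: joints at [0.964, 0.426, 0.074, 1.606, -0.034, 1.111, -0.067], TCP at [0.298, -0.605, 0.231] pointing down, gripper open.
Joint ranges: [-2.85, 2.85], [-0.5, 2.14], [-1.23, 1.37], [0.21, 2.46], [-1.02, 4.16], [0.16, 2.05], [-2.73, 2.73]. Speed limits (rad/s): [1.89, 1.89, 2.39, 2.39, 3.01, 3.01, 3.01].

## Interface

Orientations are given as a rotation vector (axis times angle).
In Python, from cell import manip, planner, get_image, search_frame gives the robot as it stands. Calls block until the motion is done:
- manip.move_to(position, orientation): joint-space move of the TCP to a pose.
- manip.move_l(position, max_speed=0.15, ori=None, until_force=None): straight line of the TCP; ori=None keeps the orientation; max_speed is the mean speed in m/s. With until_force (N) it stops when the force on the tool has changed by that much, and returns True; else False.
- manip.goto_joints(angles): joint-space move.
- manip.move_gripper(opening, effort=None): opening from 0.0 (shut) to 1.0 (fully open); effort is the grip in N (None keeps the last); returns when the fingers have stopped.
- manip.hold(seconds).
- planner.solve_ik(position, orientation): joint angles nearest the present ones, or None.
- manip.observe(): the state.
- get_image(name): name is "side" or "top" or "wrist"; returns a dict with "color" (384x512x3 uint8, red, green, blue), "fx", "fy", "cx", "cy" (pixels), "R" (3x3) and "t" (3): a world point X has camera coordinates R X + t; the wrist camera has in their place "mount" (4x4, takes a point from camera to tool coordinates, whose origin is the TCP and whose axes are the flange's). Camera axes: x right, y down, z forward; pixel columns grow to the right and rows downward; lengths in m; the calibration is good to about 2 mm. A picture is of the moment at which its call begins: read the wrist's pose just before it. There is no depth.
A pose or a line that the arm cannot do raises manip.PlanningError and nothing moves.
- manip.hand_in(): hands the job in; it is judged then, once.
Trained networks look in the newest picture that a camera, given by its name, has taken for a name from the list of things; names that differ only in an ending like _2 or _b are one class to them, and where a whole thing is asked for, a point or a joint stands for the part that bears it (a point fixed in the world has none). Each returns a list of dicts, best first, with "confidence" (0 to 1); they miss things now and then, are a little off and sometimes report something else, mostly with a low value. They report only what shows in the picture. A call takes as long as a camera call. They do not tell look-alikes from the thing itself.
- search_frame(thing, camera): "position" ([column, row] in pixels, amid what is visible of it).
The state is a dict: "time_s": time; "qpos": joint angles; "joint_vel": joint speeds; "joint_efforts": joint torques, N m; "tool_pos": TCP position; "tool_rot": TCP orientation; "contact_force": force on the tool from outside, world axes, zero at the start; "wrist_torque": the same for the moment, N m; "finger_gap": opening from 0.0 (shut) to 1.0 (fully open); "finger_force": force on a finger pad.
Only numpy, scipy, OpenCV 4.12 (cv2) and the standard library are available. Lean on these libraries where they do the work, as an engineer would, in place of code of your own. Each camera call takes 0.05 s, during which the arm holds its last target. There are 200 camera calls.

## Working session

There is one attempt and no reset: what is moved stays moved. The work goes in short steps, each a Python script; the robot and the scene stay as the last script left them, time stands still between calls to the robot, and variables do not carry over. Pictures are saved under pics/ and viewed, at most 14 in all, crops included, and the job is handed in when it is done.

```bash
ls; mkdir -p pics
python3 - <<'E'
from cell import manip, planner, get_image, search_frame
import cv2
for n in ("top","side"):
    im=get_image(n); cv2.imwrite(f"pics/{n}0.png",cv2.resize(im["color"][:,:,::-1],(800,600),interpolation=cv2.INTER_CUBIC))
    print(n,im["fx"],im["cx"],im["cy"],im["R"],im["t"])
    for t in "blue_tray yellow_tray red_tray ochre_tube green_tube stamp ink rubber".split():
        print(t,[([round(float(v)) for v in d["position"]],round(d["confidence"],2)) for d in search_frame(t,n)])
print(manip.observe())
E
```

```text
pics
top 485.29447892858457 240.68038311661707 185.93735618623765 [[-0.01607684 -0.99985552  0.00552051]
 [-0.98876741  0.01507754 -0.14869996]
 [ 0.14859524 -0.00784913 -0.98886695]] [0.1246182  0.49211621 1.513691  ]
blue_tray [([242, 213], 0.76)]
yellow_tray [([176, 213], 0.84)]
red_tray [([338, 156], 0.92)]
ochre_tube [([379, 224], 0.75), ([351, 251], 0.55)]
green_tube [([205, 267], 0.76), ([178, 160], 0.75), ([102, 209], 0.52)]
stamp [([145, 170], 0.6)]
ink [([308, 208], 0.56)]
rubber [([342, 213], 0.58), ([177, 160], 0.26)]
side 482.9520133295212 262.53353049689883 192.619639447082 [[-0.95151008 -0.30759612  0.00363247]
 [-0.12448244  0.37421879 -0.91894745]
 [ 0.28130533 -0.87483994 -0.39436327]] [0.4869641  0.03905239 1.40895671]
blue_tray [([281, 200], 0.58), ([197, 219], 0.48)]
yellow_tray [([261, 232], 0.8)]
red_tray [([271, 160], 0.55)]
ochre_tube [([325, 151], 0.57), ([197, 224], 0.39)]
green_tube [([219, 278], 0.92), ([327, 227], 0.61), ([199, 220], 0.49)]
stamp []
ink [([299, 165], 0.58)]
rubber [([310, 166], 0.38)]
{'time_s': 0.9, 'qpos': array([ 0.96345215,  0.42611266,  0.07389104,  1.60600235, -0.03411257,
        1.11079263, -0.06709844]), 'joint_vel': array([ 0.00181325, -0.00124193, -0.00227787, -0.00047303,  0.00101016,
       -0.00113822,  0.00098451]), 'joint_efforts': array([ 6.39113077e-04, -9.49519730e+01,  3.75610471e+00, -4.63885581e+01,
        1.90756068e-02,  2.51309604e-03, -2.59673141e-05]), 'tool_pos': array([ 0.29833562, -0.6054519 ,  0.23129203]), 'tool_rot': array([-3.05958679e+00, -7.12817341e-01, -4.30570412e-05]), 'contact_force': array([-0.37045496, -0.28138621, -0.21040341]), 'wrist_torque': array([ 0.06529107, -0.02796763,  0.0095484 ]), 'finger_force': 0.0, 'finger_gap': 0.9945979599457151}
```

View pics/top0.png

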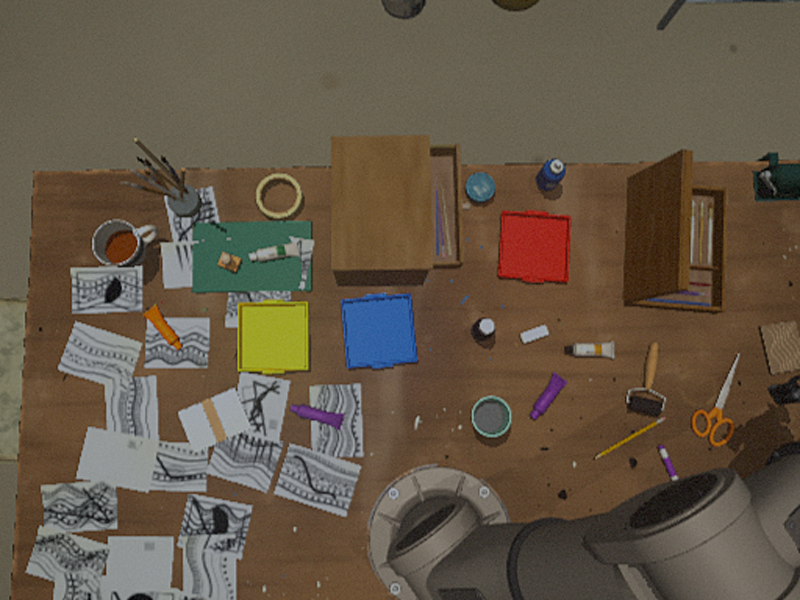

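View pics/side0.png

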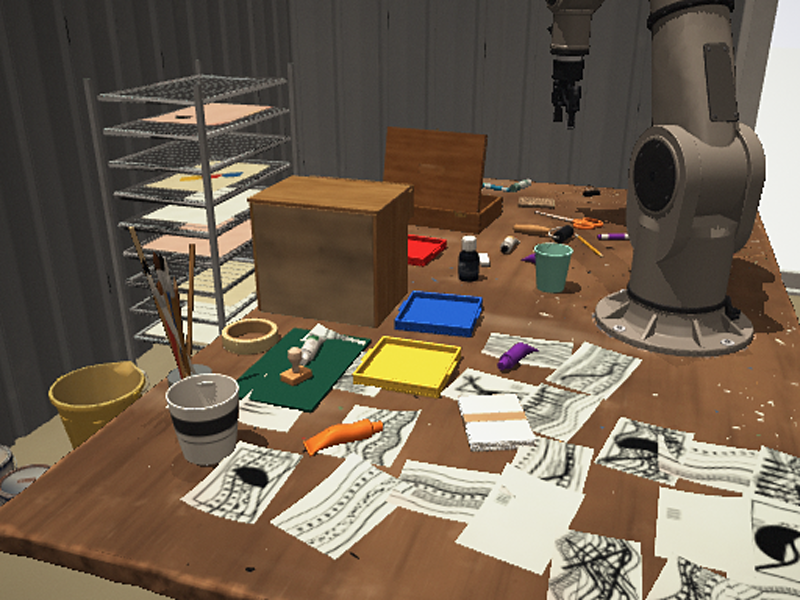

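The top view shows, in 800-px coordinates:
- **Things to sort:** ochre tube (590,350), green tube (275,252), stamp (228,262), ink (484,328) and eraser (535,334).
- **Trays:** yellow (273,336), blue (379,330) and red (534,247).
- **Chest:** front edge at row ~270.

The purple and orange tubes are decoys.

```bash
cat > h.py <<'E'
from cell import manip, planner, get_image, search_frame
import numpy as np, cv2
from scipy.spatial.transform import Rotation as Ro
def cam(im, obs=None):
    """camera centre and rotation camera->world"""
    if "R" in im: return -im["R"].T@im["t"], im["R"].T
    T=np.eye(4); T[:3,:3]=Ro.from_rotvec(obs["tool_rot"]).as_matrix(); T[:3,3]=obs["tool_pos"]
    M=T@im["mount"]; return M[:3,3],M[:3,:3]
def px2w(uv,z,im,obs=None):
    c,R=cam(im,obs); d=R@np.array([(uv[0]-im["cx"])/im["fx"],(uv[1]-im["cy"])/im["fy"],1.])
    return c+d*(z-c[2])/d[2]
def w2px(X,im,obs=None):
    c,R=cam(im,obs); p=R.T@(np.asarray(X)-c)
    return np.array([im["fx"]*p[0]/p[2]+im["cx"],im["fy"]*p[1]/p[2]+im["cy"]])
def down(a):
    """tool down, closing line (tool y) along world angle a, taken mod pi; picks joint 7 nearest the present"""
    y=np.array([np.cos(a),np.sin(a),0]); z=np.array([0,0,-1.]); return Ro.from_matrix(np.c_[np.cross(y,z),y,z]).as_rotvec()
def goto(p,a):
    """joint move, trying both half turns, the smaller joint travel"""
    q0=manip.observe()["qpos"]; best=None
    for k in (0,np.pi):
        q=planner.solve_ik(np.array(p,float),down(a+k))
        if q is not None:
            d=np.abs(np.array(q)-q0).max()
            if best is None or d<best[0]: best=(d,q)
    if best is None: raise RuntimeError("no ik")
    manip.goto_joints(best[1])
E
python3 - <<'E'
from h import *
im=get_image("top"); s=1.5625
P=lambda u,v,z: px2w((u/s,v/s),z,im).round(3)[:2]
for n,u,v,z in [("ochre",592,350,.014),("ochreL",568,350,.014),("ochreR",613,350,.014),("green",275,252,.014),("greenL",250,257,.014),("greenR",312,247,.014),("stamp",229,261,.03),("ink cap",486,326,.09),("rub",535,334,.012),("chestFL",332,270,.223),("chestFR",428,270,.223),("chestbaseFR",428,283,0)]: print(n,P(u,v,z))
hsv=cv2.cvtColor(im["color"],cv2.COLOR_RGB2HSV)
for n,(lo,hi) in dict(blue=((105,150,60),(122,255,255)),yellow=((24,150,90),(34,255,255)),red=((0,200,110),(6,255,255))).items():
    m=cv2.morphologyEx(cv2.inRange(hsv,lo,hi),cv2.MORPH_CLOSE,np.ones((3,3)))
    c=max(cv2.findContours(m,0,2)[0],key=cv2.contourArea)
    w=np.array([px2w(p[0],.018,im)[:2] for p in c],np.float32)
    print(n,cv2.minAreaRect(w))
E
```

```text
ochre [ 0.367 -0.325]
ochreL [ 0.368 -0.275]
ochreR [ 0.366 -0.368]
green [0.582 0.326]
greenL [0.572 0.379]
greenR [0.591 0.249]
stamp [0.561 0.419]
ink cap [ 0.412 -0.097]
rub [ 0.402 -0.209]
chestFL [0.505 0.197]
chestFR [0.502 0.024]
chestbaseFR [0.514 0.007]
blue ((0.41470879316329956, 0.11339124292135239), (0.15053772926330566, 0.14410428702831268), 4.622334003448486)
yellow ((0.4051765203475952, 0.3297491669654846), (0.1511259526014328, 0.14457102119922638), 0.6338062286376953)
red ((0.5865836143493652, -0.2152509093284607), (0.14490067958831787, 0.15165573358535767), 84.57810974121094)
```

Run:
```python
from h import *
def t(p,a): print(p,a,[planner.solve_ik(np.array(p),down(a+k)) is not None for k in (0,np.pi)])
for z in (.012,.03,.1,.2): t((.412,-.097,z),0); t((.412,-.097,z),1.57);t((.412,-.097,z),.8)
for y in (.085,.141): 
  for z in (.012,.03,.2): t((.42,y,z),1.57+.08)
ims=[]
for p in [(.367,-.325),(.402,-.209)]:
    goto((*p,.28),0); o=manip.observe(); im=get_image("wrist"); v=im["color"][:,:,::-1].copy(); ims.append(v)
    np.save(f"w{len(ims)}.npy",np.r_[o["tool_pos"],o["tool_rot"]])
    print(o["time_s"],o["tool_pos"],w2px((*p,0),im,o), im["fx"],im["cx"],im["cy"],im["mount"].round(3).tolist(),[(d["position"],d["confidence"]) for d in search_frame(["ochre_tube","rubber"][len(ims)-1],"wrist")])
    cv2.imwrite(f"w{len(ims)}.png",v)
cv2.imwrite("pics/w12.png",cv2.resize(np.vstack(ims),(450,600)) if 0 else cv2.resize(np.hstack(ims),(800,300)))
```

```text
(0.412, -0.097, 0.012) 0 [True, True]
(0.412, -0.097, 0.012) 1.57 [True, True]
(0.412, -0.097, 0.012) 0.8 [True, True]
(0.412, -0.097, 0.03) 0 [True, True]
(0.412, -0.097, 0.03) 1.57 [True, True]
(0.412, -0.097, 0.03) 0.8 [True, True]
(0.412, -0.097, 0.1) 0 [True, True]
(0.412, -0.097, 0.1) 1.57 [True, True]
(0.412, -0.097, 0.1) 0.8 [True, True]
(0.412, -0.097, 0.2) 0 [True, False]
(0.412, -0.097, 0.2) 1.57 [True, True]
(0.412, -0.097, 0.2) 0.8 [True, True]
(0.42, 0.085, 0.012) 1.6500000000000001 [True, True]
(0.42, 0.085, 0.03) 1.6500000000000001 [True, True]
(0.42, 0.085, 0.2) 1.6500000000000001 [True, True]
(0.42, 0.141, 0.012) 1.6500000000000001 [True, True]
(0.42, 0.141, 0.03) 1.6500000000000001 [True, True]
(0.42, 0.141, 0.2) 1.6500000000000001 [True, True]
2.075 [ 0.36680117 -0.32607704  0.27993297] [255.27645464 158.26030487] 284.97378365074525 255.74068475348537 193.0100532701201 [[0.001, -0.958, -0.285, 0.073], [1.0, 0.001, 0.001, 0.001], [-0.001, -0.285, 0.958, -0.144], [0.0, 0.0, 0.0, 1.0]] [([189.8, 91.5], 0.83), ([257.5, 155.3], 0.57)]
2.725 [ 0.40220593 -0.20906269  0.27993652] [255.03018621 158.94938779] 284.97378365074525 255.74068475348537 193.0100532701201 [[0.001, -0.958, -0.285, 0.073], [1.0, 0.001, 0.001, 0.001], [-0.001, -0.285, 0.958, -0.144], [0.0, 0.0, 0.0, 1.0]] [([258.4, 156.4], 0.71)]
```

View pics/w12.png

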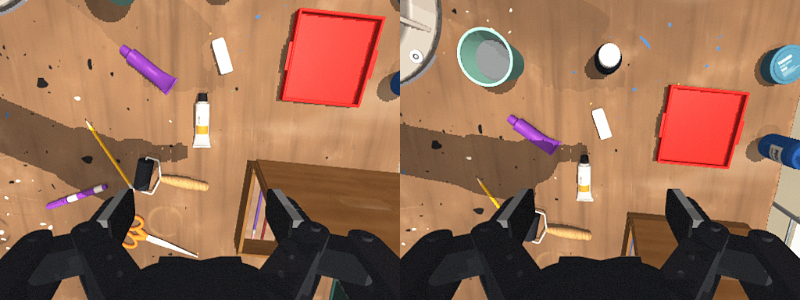

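The ochre tube lies along the view's vertical, with its cap at display (203,93) and crimp at (202,148). In the second view the eraser is at (601,123), slightly tilted, and the ink cap at (608,52). I'll segment these for exact poses, then grasp the ochre tube.

```bash
cat >> h.py <<'E'
def load(i):
    v=np.load(f"w{i}.npy"); o=dict(tool_pos=v[:3],tool_rot=v[3:]); return cv2.imread(f"w{i}.png"),o
def white_rect(bgr,o,im,uv,z,smax=60,vmin=150,r=60):
    """rectangle of the white blob nearest pixel uv: centre, long-axis angle, sizes"""
    h=cv2.cvtColor(bgr,cv2.COLOR_BGR2HSV); m=cv2.inRange(h,(0,0,vmin),(180,smax,255))
    k=np.zeros_like(m); cv2.circle(k,tuple(int(a) for a in uv),r,255,-1); m=cv2.morphologyEx(m&k,cv2.MORPH_OPEN,np.ones((3,3)))
    c=max(cv2.findContours(m,0,1)[0],key=cv2.contourArea)
    w=np.array([px2w(p[0],z,im,o)[:2] for p in c],np.float32); b=cv2.boxPoints(cv2.minAreaRect(w))
    e=[b[1]-b[0],b[2]-b[1]]; e.sort(key=np.linalg.norm); a=np.arctan2(e[1][1],e[1][0])
    return b.mean(0),a,[float(np.linalg.norm(x)) for x in e]
E
python3 - <<'E'
from h import *
im=get_image("wrist")
b,o=load(1); print("ochre body",white_rect(b,o,im,(258,165),.014)); s=.78125
for u,v in [(203,93),(202.5,120),(202,148.5)]: print(px2w((u/s,v/s),.014,im,o))
b,o=load(2); print("rub",white_rect(b,o,im,(258,157),.012,r=35)); print("ink top",px2w((208/s,52/s),.09,im,o),px2w((185/s,150/s),.014,im,o))
E
```

```text
ochre body (array([ 0.37172186, -0.3038781 ], dtype=float32), np.float32(1.5689477), [0.024630231782794, 0.042592957615852356])
[ 0.37349299 -0.26764296  0.014     ]
[ 0.37268544 -0.31587477  0.014     ]
[ 0.37182314 -0.37055358  0.014     ]
rub (array([ 0.40589163, -0.2057884 ], dtype=float32), np.float32(-1.2407414), [0.02211356721818447, 0.05833933502435684])
ink top [ 0.41418937 -0.09301903  0.09      ] [ 0.37473296 -0.25652759  0.014     ]
```

Run:
```python
from h import *
p=(.3725,-.319); a=-.017
goto((*p,.12),a); print(manip.move_l(np.array([*p,.008]),.1,until_force=15), manip.observe()["tool_pos"])
manip.move_gripper(0.0,60); o=manip.observe(); print("gap",o["finger_gap"],o["finger_force"])
manip.move_l(np.array([*p,.25]),.25); 
goto((.42,.085,.25),1.651); manip.hold(.2)
o=manip.observe(); im=get_image("wrist"); print(o["time_s"],o["finger_gap"],o["tool_pos"])
cv2.imwrite("w3.png",im["color"][:,:,::-1]); np.save("w3.npy",np.r_[o["tool_pos"],o["tool_rot"]])
cv2.imwrite("pics/w3.png",im["color"][:,:,::-1])
```

```text
False [ 0.37282145 -0.31922999  0.00850928]
gap 0.3112019538383329 58.528867496643215
8.3667 0.3128875760529321 [0.4201857  0.08430217 0.24992747]
```

View pics/w3.png

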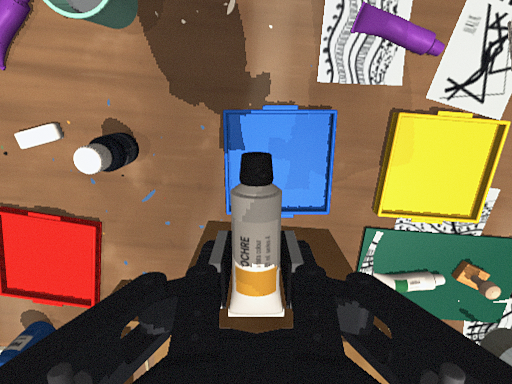

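The ochre tube is held well, cap towards the robot. The blue tray rim corners are at about (224,112), (339,111) and (331,214), with the yellow tray to its right.

Run:
```python
from h import *
im=get_image("wrist"); b,o=load(3)
for uv in [(224,112),(339,111),(331,214),(226,214)]: print("blue",px2w(uv,.02,im,o).round(4))
for uv in [(390,112),(511,120),(373,217),(492,222)]: print("yel",px2w(uv,.02,im,o).round(4))
hsv=cv2.cvtColor(b,cv2.COLOR_BGR2HSV)
for lo,hi in [((105,150,60),(122,255,255)),((24,150,90),(34,255,255))]:
    m=cv2.inRange(hsv,lo,hi); m[230:]=0; c=max(cv2.findContours(m,0,2)[0],key=cv2.contourArea)
    w=np.array([px2w(p[0],.018,im,o)[:2] for p in c],np.float32); print(cv2.minAreaRect(w))
```

```text
blue [0.3563 0.0395 0.02  ]
blue [0.3436 0.1839 0.02  ]
blue [0.4817 0.1953 0.02  ]
blue [0.4934 0.0488 0.02  ]
yel [0.3397 0.2483 0.02  ]
yel [0.3371 0.4038 0.02  ]
yel [0.4815 0.2548 0.02  ]
yel [0.4756 0.4239 0.02  ]
((0.4176108241081238, 0.1149429976940155), (0.15108729898929596, 0.14478248357772827), 4.573311805725098)
((0.4087027609348297, 0.33392947912216187), (0.15235844254493713, 0.14475969970226288), 0.29659539461135864)
```

```bash
cat >> h.py <<'E'
BLUE=np.array([.417,.1155]); BY=.081
def tray(c,yaw,x,y): return c+np.array([np.cos(yaw)*x-np.sin(yaw)*y,np.sin(yaw)*x+np.cos(yaw)*y])
def place(p,a,z,grip_open,up=.25):
    goto((*p,z+.1),a); f=manip.move_l(np.array([*p,z+.02]),.15)
    f=manip.move_l(np.array([*p,z]),.04,until_force=8); o=manip.observe(); print("placed z",o["tool_pos"],f)
    manip.move_gripper(grip_open); manip.move_l(np.array([*p,up]),.25)
E
python3 - <<'E'
from h import *
p=tray(BLUE,BY,0,-.029); place(p,np.pi/2+BY,.0160,.42)
manip.move_gripper(1.0)
g=(.575,.325)
manip.move_l(np.array([.42,.30,.30]),.35)
goto((*g,.30),0.17); o=manip.observe(); im=get_image("wrist"); print(o["time_s"],o["tool_pos"])
cv2.imwrite("w4.png",im["color"][:,:,::-1]); np.save("w4.npy",np.r_[o["tool_pos"],o["tool_rot"]])
cv2.imwrite("pics/w4.png",im["color"][:,:,::-1])
E
```

```text
placed z [0.41912681 0.08643827 0.015469  ] True
14.2583 [0.57487825 0.32438757 0.30016484]
```

View pics/w4.png

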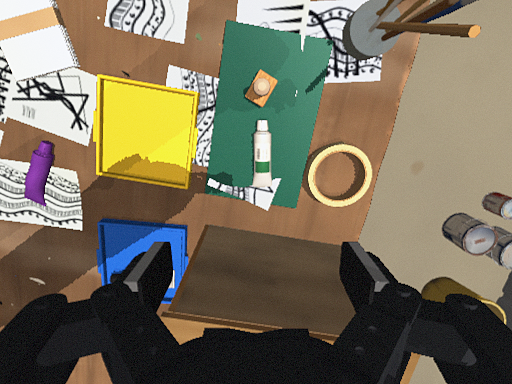

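The green tube runs from its cap tip at (262,120) to its crimp at (261,187). The stamp knob is at (261,86), with its block turned about 33° in the view. The tape roll is to the right at (340,175), clear of the grasp.

Run:
```python
from h import *
im=get_image("wrist"); b,o=load(4)
A,B=px2w((262,119.5),.012,im,o),px2w((261,187.5),.008,im,o); d=(A-B)[:2]; print(A,B,np.linalg.norm(d),np.arctan2(d[1],d[0]),(A+B)/2)
print("knob",px2w((261,86),.058,im,o)); c=[px2w(u,.018,im,o)[:2] for u in [(264,69),(279,80),(261,107),(246,95)]]
c=np.array(c); print("block",c.mean(0),np.linalg.norm(c-np.roll(c,1,0),axis=1)); e=c[1]-c[2]; print(np.arctan2(e[1],e[0]))
hsv=cv2.cvtColor(b,cv2.COLOR_BGR2HSV); m=cv2.inRange(hsv,(24,150,70),(34,255,255)); m[:,230:]=0; cc=max(cv2.findContours(m,0,2)[0],key=cv2.contourArea)
w=np.array([px2w(p[0],.018,im,o)[:2] for p in cc],np.float32); print(cv2.minAreaRect(w))
```

```text
[0.57515063 0.38214017 0.012     ] [0.59225053 0.27880745 0.008     ] 0.10473804562925595 1.734793990849153 [0.58370058 0.33047381 0.01      ]
knob [0.56528727 0.42403932 0.058     ]
block [0.56795359 0.4247303 ] [0.04229583 0.0253713  0.04383424 0.02679916]
1.1381139682598163
((0.40940797328948975, 0.33255767822265625), (0.15094134211540222, 0.1439124494791031), 0.7406466007232666)
```

```bash
cat >> h.py <<'E'
YEL=np.array([.409,.333]); YY=.01
def pick(p,a,z,up=.25,effort=60,above=.12,force=15):
    goto((*p,z+above),a); f=manip.move_l(np.array([*p,z]),.12,until_force=force)
    manip.move_gripper(0.0,effort); o=manip.observe(); print("pick",o["tool_pos"].round(4),f,"gap",o["finger_gap"],o["finger_force"])
    manip.move_l(np.array([*p,up]),.25)
E
python3 - <<'E'
from h import *
g=(.5837,.3305); pick(g,.164,.008)
manip.move_l(np.array([.42,.30,.25]),.3)
place(tray(BLUE,BY,0,.029),np.pi/2+BY,.0160,.42)
manip.move_gripper(1.0); manip.move_l(np.array([.42,.30,.25]),.3)
print(manip.observe()["time_s"])
im=get_image("top"); v=im["color"][100:260,120:340,::-1]; cv2.imwrite("pics/t5.png",cv2.resize(v,None,fx=3.6,fy=3.6,interpolation=cv2.INTER_CUBIC))
s=(.566,.424); goto((*s,.25),-.43); o=manip.observe(); im=get_image("wrist")
np.save("w6.npy",np.r_[o["tool_pos"],o["tool_rot"]]); cv2.imwrite("w6.png",im["color"][:,:,::-1]); cv2.imwrite("pics/w6.png",im["color"][:,:,::-1])
E
```

```text
pick [0.5838 0.3305 0.0086] False gap 0.310356357134085 58.58952859416604
placed z [0.41444053 0.14429172 0.01546396] True
23.725
```

View pics/t5.png

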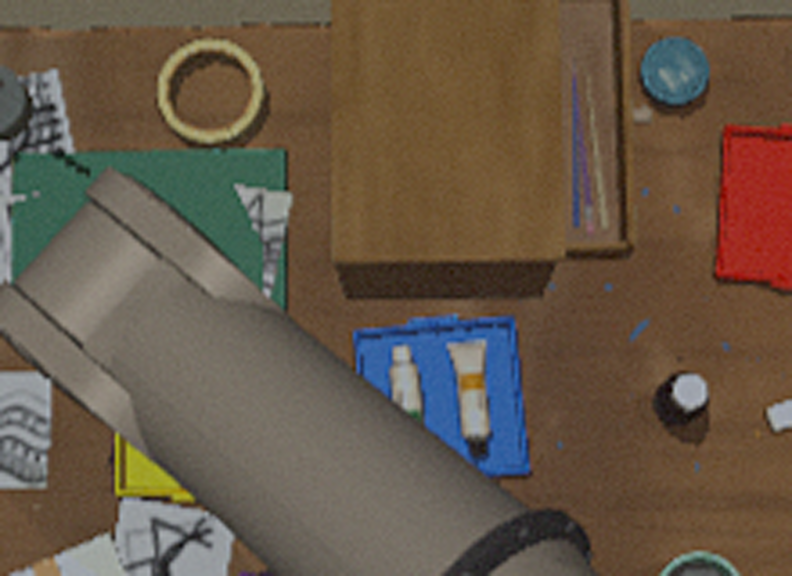

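View pics/w6.png

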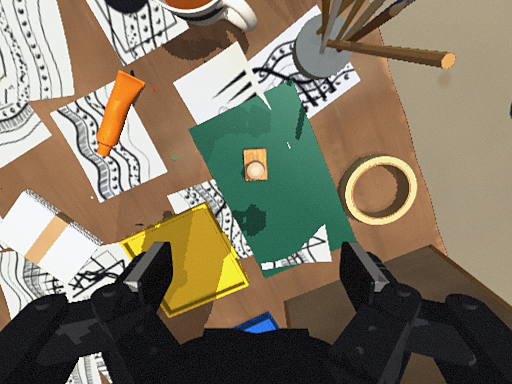

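Both tubes lie flat side by side in the blue tray: green at (405,385), ochre at (470,395). The stamp's block is square to the gripper, with the knob at (255,170).

Run:
```python
from h import *
im=get_image("wrist"); b,o=load(6); k=px2w((255,170),.058,im,o)[:2]; print(k)
c=np.array([px2w(u,.018,im,o)[:2] for u in [(243,149.5),(266.5,149.5),(268,180.5),(244,181.5)]]); print(c.mean(0),np.linalg.norm(c-np.roll(c,1,0),axis=1))
p=(k+np.array(c.mean(0)))/2; assert np.linalg.norm(k-c.mean(0))<.008
pick(p,-.43,.023,effort=40)
manip.move_l(np.array([.45,.37,.25]),.3)
place(tray(YEL,YY,0,.033),YY,.0310,.6)
manip.move_gripper(1.0); print(manip.observe()["time_s"])
```

```text
[0.56637267 0.42499535]
[0.56578259 0.42268143] [0.04344196 0.03093835 0.04210965 0.03265365]
pick [0.5661 0.4239 0.0232] False gap 0.2440466907856621 39.06573680229485
placed z [0.40828335 0.36563833 0.03008936] True
32.3833
```

Run:
```python
from h import *
manip.move_l(np.array([.41,.30,.29]),.3)
for p in [(.414,-.093,.30),(.409,.30,.30)]: print([planner.solve_ik(np.array(p),down(a)) is not None for a in (0,np.pi)])
goto((.425,-.093,.29),0); o=manip.observe(); im=get_image("wrist"); b=im["color"][:,:,::-1].copy()
np.save("w7.npy",np.r_[o["tool_pos"],o["tool_rot"]]); cv2.imwrite("w7.png",b)
uv=w2px((.413,-.095,.092),im,o); h=cv2.cvtColor(b,cv2.COLOR_BGR2HSV); m=cv2.inRange(h,(0,0,150),(180,60,255)); k=np.zeros_like(m); cv2.circle(k,tuple(int(x) for x in uv),35,255,-1); m&=k
c=max(cv2.findContours(m,0,2)[0],key=cv2.contourArea); (u,v),r=cv2.minEnclosingCircle(c); P=px2w((u,v),.092,im,o); e=px2w((u+r,v),.092,im,o)
print(uv,u,v,r,P,np.linalg.norm(e-P),o["time_s"])
cv2.circle(b,(int(u),int(v)),int(r),(0,0,255),1); cv2.imwrite("pics/w7.png",b)
```

```text
[True, False]
[True, True]
[244.98363017 173.01479251] 247.44737243652344 173.2105255126953 13.031729698181152 [ 0.4160178  -0.09523618  0.092     ] 0.01597279909251446 34.25
```

View pics/w7.png

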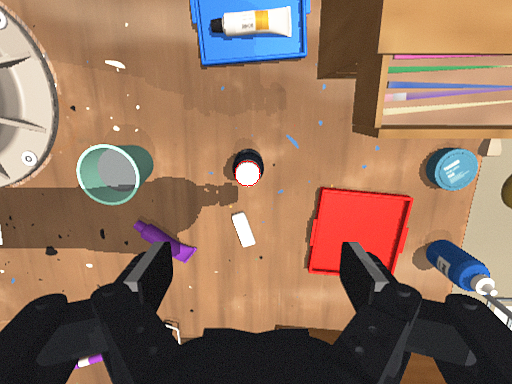

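The cap circle fits: centre (247,173), radius 16 mm against 15 mm nominal. The eraser is at (243,230), and the red tray's corners at (323,189), (412,194) and (310,272).

Run:
```python
from h import *
im=get_image("wrist"); b,o=load(7)
for uv in [(323,189),(412,194),(310,272)]: print("red",px2w(uv,.02,im,o).round(4))
pick((.4155,-.0945),0,.032,up=.30,effort=40,above=.15,force=6)
o=manip.observe(); print(o["time_s"],o["finger_gap"])
goto((*tray(YEL,YY,0,-.033),.28),0)
place(tray(YEL,YY,0,-.033),0,.0405,.75)
manip.move_gripper(1.0); o=manip.observe(); print(o["time_s"],o["finger_gap"])
manip.move_l(np.array([.42,.25,.30]),.3)
goto((.406,-.206,.15),.33); 
print(white_rect(b,load(7)[1],im,(243,230),.012,r=28))
im=get_image("top"); v=im["color"][100:260,120:340,::-1]; cv2.imwrite("pics/t8.png",cv2.resize(v,None,fx=3.6,fy=3.6,interpolation=cv2.INTER_CUBIC))
```

```text
red [ 0.5278 -0.1353  0.02  ]
red [ 0.6633 -0.1428  0.02  ]
red [ 0.5163 -0.2777  0.02  ]
pick [ 0.4156 -0.0946  0.0324] False gap 0.48219500138586235 38.783011501072906
37.9583 0.48533801380316305
placed z [0.40919481 0.3000875  0.04042639] False
43.0667 1.001104301484192
(array([ 0.406424  , -0.20563361], dtype=float32), np.float32(-1.2393583), [0.022872554138302803, 0.058804355561733246])
```

View pics/t8.png

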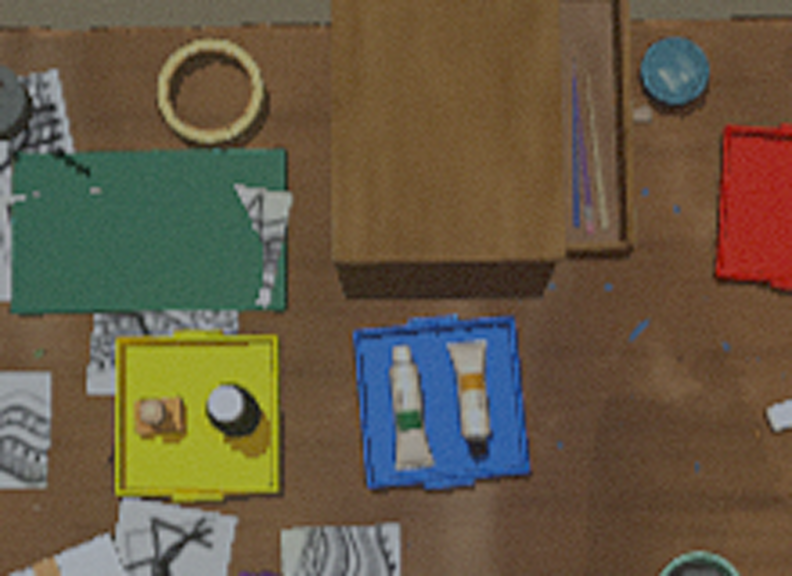

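Stamp and ink stand upright in the yellow tray, and the tubes are fine. The purple tube's end is close to the eraser, so I'll approach with the gripper half open.

Run:
```python
from h import *
manip.move_gripper(.5)
pick((.4063,-.2057),.33,.003,effort=30,force=10)
R=np.array([.588,-.212]); place(R,-.06,.011,.5)
manip.move_l(np.array([.50,-.30,.30]),.3); manip.hold(.5); print(manip.observe()["time_s"])
a=get_image("top")["color"][90:270,120:420,::-1]; b=get_image("side")["color"][120:290,140:370,::-1]
cv2.imwrite("pics/f.png",np.vstack([cv2.resize(a,(600,300)) if 0 else cv2.resize(a,(500,300)),cv2.resize(b,(500,300))]));
```

```text
pick [ 0.4066 -0.206   0.0037] False gap 0.24641863505972517 29.31009292602539
placed z [ 0.58766517 -0.21204063  0.01071257] True
53.275
```

View pics/f.png

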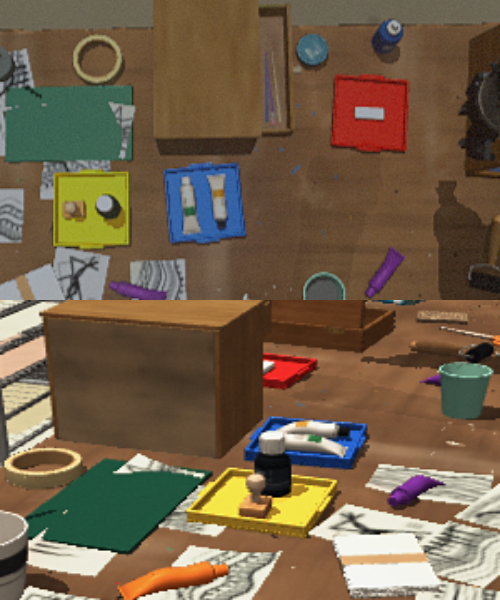

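The eraser lies flat in the red tray (369,114). The tubes are in the blue tray, the stamp and ink stand upright in the yellow one, and the tape roll and tin haven't moved. Handing in.

```bash
python3 -c "
from cell import manip
print(manip.hand_in())"
```

```text
the job is handed in; nothing more can be done
None
```

I sorted all five things into their trays and handed the job in after about 53 s of robot time; the last pictures showed everything placed as asked, with the tape roll and tin not moved.

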